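# Clear the feeder's catch tray and hold its gate slide open at the mark

## Robot

A 6-joint arm with a two-finger parallel gripper is mounted at the origin on the work surface. World frame = base frame: x ahead of the robot, y to its left, z up, the work surface at z = 0. Lengths are in m, angles in rad, forces in N, time in s.
With the tool pointing down it reaches from about 0.325 to 0.775 m from the base axis. Payload 5.5 kg.
Tool frame: the origin (TCP) lies at the very end of the fingers, on their centre line; the grasp point (between the pads) lies 19 mm behind it; z points along the fingers, y is the line along which they close (so a half turn about z gives the same grasp; the last joint's range is limited). The gripper opens to 88 mm and grips with 3 to 60 N. Pads are 20 mm wide; open, the fingers measure 115 mm over their backs; the gripper's body (75 mm by 178 mm) begins 61 mm behind the grasp point.
Start: joints at [1.26, 0.091, 1.231, -0, 1.82, -0.057], TCP at [0.151, 0.581, 0.223] pointing down, gripper open.
Joint ranges: [-2.87, 2.87], [-0.86, 2.18], [0.17, 2.46], [-1.51, 4.65], [0.06, 2.69], [-2.65, 2.65]. Speed limits (rad/s): [2.57, 2.57, 3.01, 3.14, 3.14, 3.14].

## Interface

Orientations are given as a rotation vector (axis times angle).
In Python, from cell import arm gives the robot as it stands. Calls block until the motion is done:
- arm.move_ptp(position, orientation): joint-space move of the TCP to a pose.
- arm.move_straight(position, ori=None, velocity=0.15): straight line of the TCP; ori=None keeps the orientation; velocity is the mean speed in m/s.
- arm.move_j(angles): joint-space move.
- arm.gripper_to(opening, grasp_force=None): finger opening in m; grasp_force is the grip in N (None keeps the last); returns when the fingers have stopped.
- arm.pause(seconds).
- arm.solve_ik(position, orientation): joint angles nearest the present ones, or None.
- arm.sense(): the state.
- arm.grab_frame(name): name is "scene" or "side" or "wrist"; returns a dict with "pixels" (400x640x3 uint8, blue, green, red), "intrinsics" (3x3 intrinsics, pixels), "rvec" (rotation vector, rad) and "tvec" (3), from world to camera coordinates, as OpenCV has them. Camera axes: x right, y down, z forward; pixel columns grow to the right and rows downward; lengths in m; the calibration is good to about 2 mm. A picture is of the moment at which its call begins. There is no depth.
A pose or a line that the arm cannot do raises arm.Unreachable and nothing moves.
- arm.sign_off(): hands the job in; it is judged then, once.
The state is a dict: "t": time; "q": joint angles; "qd": joint speeds; "joint_torque": joint torques, N m; "tool_pos": TCP position; "tool_rot": TCP orientation; "contact_force": force on the tool from outside, world axes, zero at the start; "ft_torque": the same for the moment, N m; "finger_gap": finger opening in m; "finger_force": force on a finger pad.
Only numpy, scipy, OpenCV 4.12 (cv2) and the standard library are available. Lean on these libraries where they do the work, as an engineer would, in place of code of your own. Each camera call takes 0.05 s, during which the arm holds its last target. There are 200 camera calls.

## Task

Move both finished hubs from the feeder's catch tray into the wide blue tote beside it, each standing on its flange on the tote's floor. Then pull the feeder's spring-loaded gate slide out until its pointer is level with the mark blade on the scale rail, and finish while still holding it there with the gripper: do not let go. Leave the other things on the table where they are.

Things in the scene. Friction and masses are not known exactly. Their poses are not given: they have to be found in the camera images.
- hub_a: Loose cast hub, painted green like most parts here, standing on its round toothed flange: flange 60 mm across (73 mm over the teeth) and 12 mm thick, with a round boss 28 mm across rising from its middle to 50 mm total height; 0.2-0.4 kg. Origin: centre of the underside; z up its axis. It starts in the right half (robot's view) of the catch tray.
- hub_b: Loose cast hub, painted green like most parts here, standing on its round toothed flange: flange 60 mm across (73 mm over the teeth) and 12 mm thick, with a round boss 28 mm across rising from its middle to 50 mm total height; 0.2-0.4 kg. Origin: centre of the underside; z up its axis. It starts in the left half (robot's view) of the catch tray.
- tray: Fixed bare steel catch tray 160 x 200 x 22 mm (x, y, height) below the feeder's chute, floor and walls 4 mm thick. Origin: centre of its underside, on the table; x points to the feeder. The chute fills the 130 mm between the far edge of the tray and the feeder; the top of its sides rises from 50 mm there to 90 mm at the feeder.
- tote: Loose blue plastic stacking bin, 1.3 kg, the widest blue one on the table, left of the tray (robot's view): 260 x 200 mm (its x, y) outside, walls and floor 4 mm; its front end (-x) is 45 mm high, the back end (+x) and the rear two thirds of the sides are 75 mm high. Origin: centre of its underside.
- feeder: Fixed grey bench parts feeder, housing 160 x 500 x 100 mm, rim of its hopper to 125 mm. Origin: on the table at the foot of its front face; its -x points out of that face, roughly to the robot, and is the direction in which the slide is pulled. The catch tray and, further to the robot's right, the gate slide stand before it.
- slide_grip (a point): Centre of the black cross bar of the gate slide's handle: bar 18 mm in diameter, 90 mm long along the feeder's y, 90 mm above the table, on two thin posts 76 mm apart, free below for 40 mm between the posts. The point's axes are those of the feeder. The slide runs on a low steel track and a steel rod joins it to the feeder.
- slide_pointer (a point): Tip of the steel pointer that sticks out sideways (-y, to the robot's right) from the slide's carriage, 40 mm above the table; exactly level with the bar in the pull direction, 60 mm to its side. Axes as the feeder's.
- slide (a joint): Travel of the gate slide in m: 0 fully home, grows as it is pulled out of the feeder (along the feeder's -x), 0.135 at the end stop. A spring always draws it home: about 5 N at home, rising by 80 N per metre (9 to 13 N at the mark), plus under 1 N of friction; it snaps home when let go.
- mark: The mark: a fixed steel blade, 4 mm thin along x, 18 mm wide, top 76 mm above the table, clamped on the scale rail beside the slide (robot's right), 66 mm from the slide's centre line. Origin: on the table below the blade's middle; axes as the feeder's. The slide is at the mark when pointer and blade have the same x in the feeder's frame: 0.06 to 0.10 m of travel, different each time.
- spare_hub: Bystander: a hub of the same shape standing on the table itself, not in the tray, at the robot's right. Origin under its centre.
- rim_ring: Bystander: loose green ring 130 mm across, 16 mm high, lying near the robot. Origin under its centre.
- wrench: Bystander: steel wrench lying flat before the tray. Origin on its underside near its middle.
- spray_can: Bystander: grey can 60 mm across, 160 mm tall, standing right of the feeder. Origin under its centre.
- crank_arm: Bystander: green plate with an upright pin, 116 mm tall, left of the feeder. Origin under its plate.
- small_bin: Bystander: small blue bin of nuts, 150 x 100 x 60 mm, left of the tote. Origin under its centre.
Not all that is in view belongs to the job. What is shaped like the hub_b but red is not meant.

How it is judged:
By the outcome, as a careful person would: the job done as asked, in the order asked, and still so for the second after the job is handed in, while the arm keeps its last pose, push and grip.
It also fails if it takes over 72 s, if anything falls off the work surface, if the arm or the gripper's body presses on something with over 40 N, if the wrist force passes 120 N, or if a joint passes its speed limit or range.

## Working session

There is one attempt and no reset: what is moved stays moved. The work goes in short steps, each a Python script; the robot and the scene stay as the last script left them, time stands still between calls to the robot, and variables do not carry over. Pictures are saved under pics/ and viewed, at most 10 in all, crops included, and the job is handed in when it is done.

```bash
mkdir -p pics; ls; cat > h.py <<'E'
import numpy as np, cv2, json
from cell import arm
def save(name,fn,crop=None,scale=1):
    f=arm.grab_frame(name); im=f["pixels"]
    np.savez('pics/'+fn+'.npz',im=im,K=f["intrinsics"],r=f["rvec"],t=f["tvec"])
    cv2.imwrite('pics/'+fn+'.png',im); return f
def load(fn): return np.load('pics/'+fn+'.npz')
def ray(d,uv):
    K=np.array(d['K'],float);R=cv2.Rodrigues(np.array(d['r'],float))[0];t=np.array(d['t'],float).ravel()
    v=R.T@np.linalg.inv(K)@np.array([uv[0],uv[1],1.]); return -R.T@t,v/np.linalg.norm(v)
def onz(d,uv,z):
    c,v=ray(d,uv); return c+v*(z-c[2])/v[2]
def tri(*obs):
    A=np.zeros((3,3));b=np.zeros(3)
    for d,uv in obs:
        c,v=ray(d,uv);P=np.eye(3)-np.outer(v,v);A+=P;b+=P@c
    return np.linalg.solve(A,b)
def proj(d,p): return cv2.projectPoints(np.array(p,float).reshape(-1,3),np.array(d['r'],float),np.array(d['t'],float),np.array(d['K'],float),None)[0].reshape(-1,2)
def crop(fn,x0,y0,x1,y1,s,out):
    cv2.imwrite('pics/'+out+'.png',cv2.resize(load(fn)['im'][y0:y1,x0:x1],None,fx=s,fy=s,interpolation=cv2.INTER_CUBIC))
E
python3 - <<'E'
from h import *
for n in('scene','side'):
    f=save(n,n+'0'); d=load(n+'0'); print(n,ray(d,(320,200)))
print(arm.sense())
E
```

```text
pics
scene (array([1.25012253, 0.32487567, 0.96987235]), array([-0.58376824, -0.25793617, -0.76985945]))
side (array([-0.09364361, -0.7345425 ,  0.92889535]), array([ 0.5139854 ,  0.58215292, -0.63001348]))
{'t': 0.1, 'q': array([ 1.26033511e+00,  9.18199909e-02,  1.23171309e+00,  2.21551945e-05,
        1.81977024e+00, -5.67193968e-02]), 'qd': array([-1.73067584e-03, -1.80738539e-03, -6.65217640e-04, -1.10568419e-03,
        1.04432750e-03, -9.30110729e-05]), 'joint_torque': array([ 2.35118954e-03, -4.47861993e+01, -4.07567489e+01,  6.99857902e-02,
        2.84953834e-02, -1.06438185e-04]), 'tool_pos': array([0.15054936, 0.580559  , 0.2216277 ]), 'tool_rot': array([-3.97457507e-01, -3.11601190e+00,  2.63551398e-03]), 'contact_force': array([ 0.08992643, -0.42693102,  0.04496437]), 'ft_torque': array([ 0.00247684, -0.0560067 , -0.0038923 ]), 'finger_force': 0.0, 'finger_gap': 0.08773839677682693}
```

View pics/scene0.png

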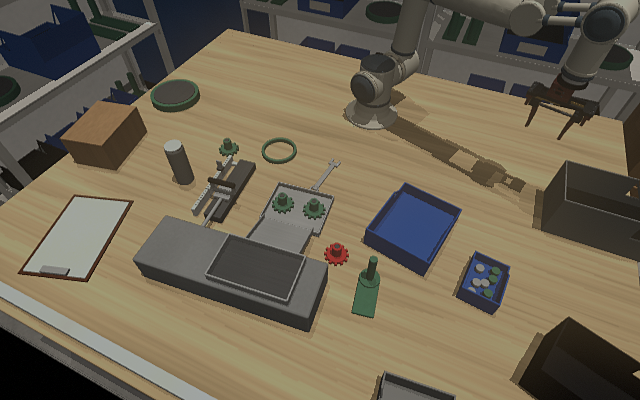

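View pics/side0.png

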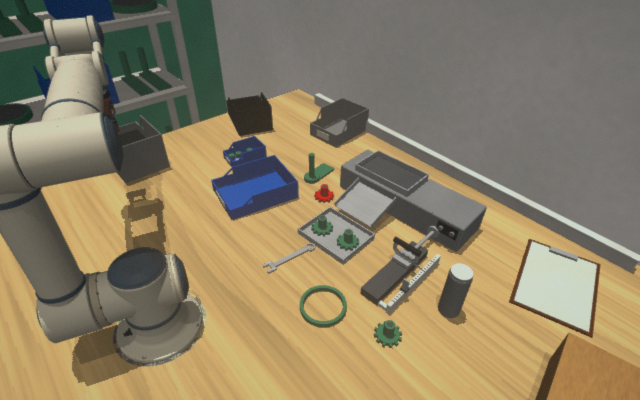

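The scene view (from behind the feeder) shows the tray hubs at about (283,203) and (314,207). The spare hub is at (229,147), the red one at (337,253), the tote at (413,228) and the handle at about (225,183). In the side view the tray hubs are at (322,226) and (347,238), the spare at (388,332) and the handle at (407,245). The two green hubs in the tray are the ones meant. The spare stands on the table and the red one is excluded. I'll confirm with enlarged crops.

```bash
python3 - <<'E'
from h import *
crop('scene0',185,135,345,255,5,'c1'); crop('side0',290,190,450,310,5,'c2')
E
```

```text
(no output)
```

View pics/c1.png

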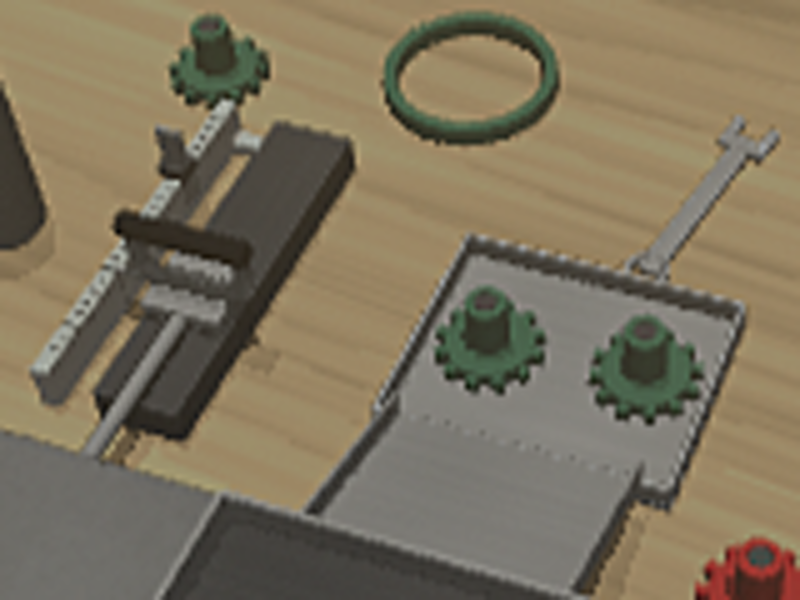

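View pics/c2.png

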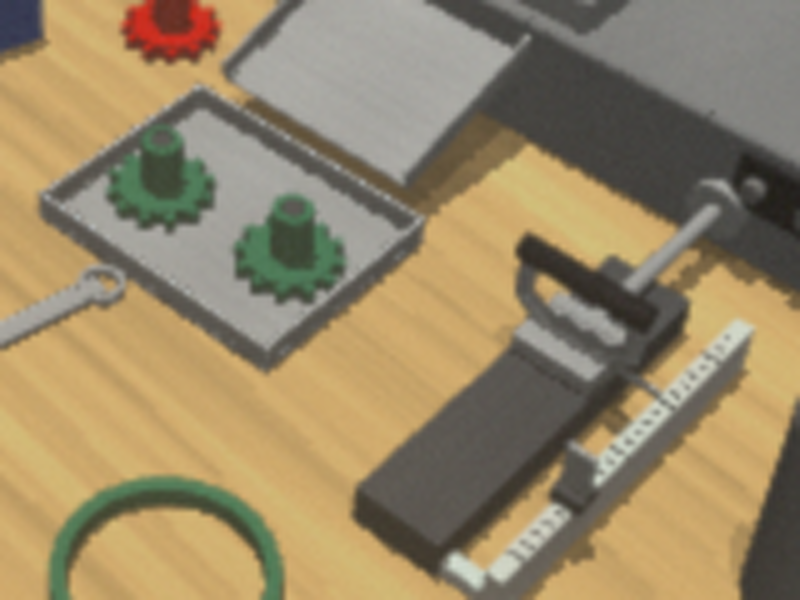

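The crops confirm it. hub_a's boss top is at crop 1 (489,298) and crop 2 (295,207), and hub_b's is at (645,328) and (163,138). The handle bar runs (122,222)-(246,252) and (527,245)-(650,315). The blade is near (172,138) and (585,452), and the pointer tip is near (662,397) in the side view. Next I'll triangulate these and crop the tote.

```bash
python3 - <<'E'
from h import *
np.set_printoptions(precision=4,suppress=True)
S=load('scene0');D=load('side0')
s=lambda x,y:(S,(185+(x+.5)/5-.5,135+(y+.5)/5-.5))
d=lambda x,y:(D,(290+(x+.5)/5-.5,190+(y+.5)/5-.5))
for n,a,b,z in [('hubA',s(489,298),d(295,207),.054),('hubB',s(645,328),d(163,138),.054),('barR',s(122,222),d(650,315),.09),('barL',s(246,252),d(527,245),.09),('blade',s(170,137),d(585,452),.076),('trayNR',s(470,237),d(268,352),.022),('trayNL',s(745,303),d(42,197),.022)]:
    print(n,tri(a,b),onz(*a,z),onz(*b,z))
for n,b,z in [('trayFL',d(200,90),.022),('trayFR',d(420,222),.022),('ptr',d(662,397),.04)]: print(n,onz(*b,z))
a=cv2.resize(S['im'][170:285,350:480],None,fx=5,fy=5,interpolation=2)[:,:]; b=cv2.resize(D['im'][140:225,200:310],None,fx=5,fy=5,interpolation=2)
cv2.imwrite('pics/c3.png',a); cv2.imwrite('pics/c4.png',b)
E
```

```text
hubA [ 0.5857 -0.1017  0.0555] [ 0.5835 -0.1012  0.054 ] [ 0.5878 -0.102   0.054 ]
hubB [0.5659 0.0004 0.0554] [ 0.5648 -0.      0.054 ] [0.567  0.0014 0.054 ]
barR [ 0.6516 -0.3251  0.0919] [ 0.6502 -0.3264  0.09  ] [ 0.6535 -0.3243  0.09  ]
barL [ 0.6409 -0.2408  0.0914] [ 0.6393 -0.2408  0.09  ] [ 0.6429 -0.2408  0.09  ]
blade [ 0.5597 -0.3566  0.0719] [ 0.5624 -0.3528  0.076 ] [ 0.5571 -0.359   0.076 ]
trayNR [ 0.5141 -0.1565  0.0172] [ 0.5173 -0.1535  0.022 ] [ 0.5114 -0.1603  0.022 ]
trayNL [0.4928 0.0383 0.0196] [0.494  0.0397 0.022 ] [0.4917 0.0353 0.022 ]
trayFL [0.6444 0.0499 0.022 ]
trayFR [ 0.6653 -0.1416  0.022 ]
ptr [ 0.651  -0.3458  0.04  ]
```

View pics/c3.png

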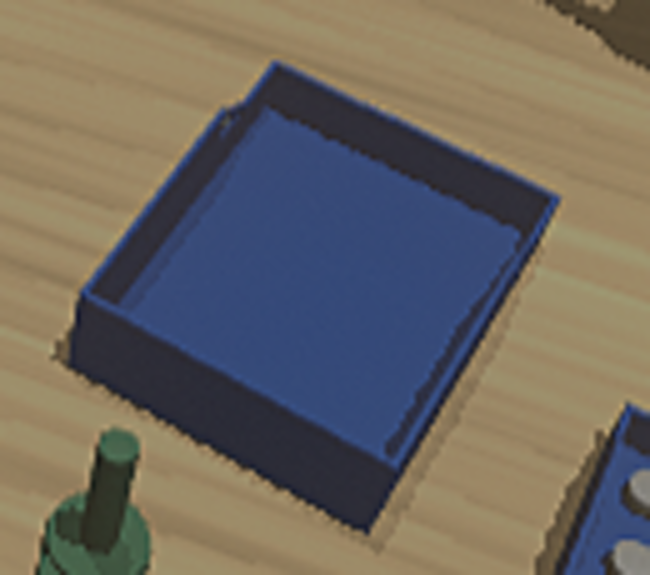

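View pics/c4.png

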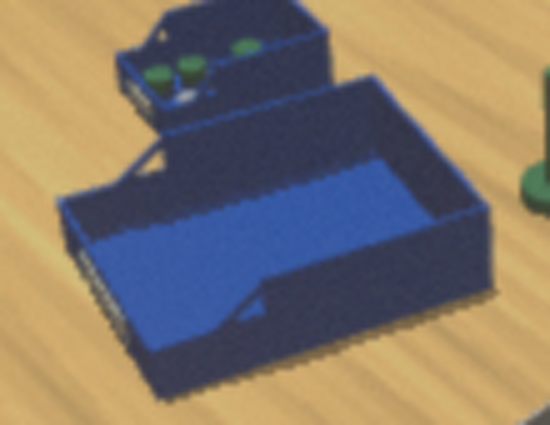

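Crops 3 and 4 show the empty tote. Its front corners are at (275,65) and (558,197) in crop 3, and (60,203) and (152,350) in crop 4. Its back corners are at (83,293) and (398,468), and (375,78) and (490,208).

```bash
cat >> h.py <<'E'
YAW=np.deg2rad(6.3)
XF=np.array([np.cos(YAW),np.sin(YAW),0]);YF=np.array([-np.sin(YAW),np.cos(YAW),0])
def down(ang):  # tool y along +-(direction ang); pick small |q6|
    return [np.pi*np.array([np.cos(a),np.sin(a),0]) for a in ((ang-np.pi/2)/2,(ang+np.pi/2)/2)]
def ori(p,ang):
    best=None
    for o in down(ang):
        q=arm.solve_ik(p,o)
        if q is not None and (best is None or abs(q[5])<best[0]): best=(abs(q[5]),o,q)
    return best
E
python3 - <<'E'
from h import *
np.set_printoptions(precision=4,suppress=True)
S=load('scene0');D=load('side0')
s=lambda x,y:(S,(350+(x+.5)/5-.5,170+(y+.5)/5-.5))
d=lambda x,y:(D,(200+(x+.5)/5-.5,140+(y+.5)/5-.5))
# scene: front = toward robot
P=[]
for n,a,b,z in [('F1',s(275,65),d(152,350),.045),('F2',s(558,197),d(60,203),.045),('B1',s(83,293),d(490,208),.075),('B2',s(398,468),d(375,78),.075)]:
    p=tri(a,b);P.append(p);print(n,p,onz(*a,z),onz(*b,z))
c=np.mean(P,0);ax=(P[2]+P[3]-P[0]-P[1])/2;print(c,ax,np.linalg.norm(ax))
yt=np.arctan2(ax[1],ax[0]);u=ax/np.linalg.norm(ax)
for p,ang in [([.5857,-.1017,.024],YAW+np.pi/2),([.5659,.0004,.024],YAW+np.pi/2),(list(c[:2]+.055*u[:2])+[.025],yt+np.pi/2),(list(c[:2]-.055*u[:2])+[.025],yt+np.pi/2),([.6463,-.283,.071],YAW),([.5533,-.293,.071],YAW)]:
    b=ori(p,ang);print(np.array(p),None if b is None else b[2]); b=ori(p[:2]+[p[2]+.12],ang);print(b and b[2])
print('can',onz(S,(176,143),.16),onz(D,(461,272),.16))
E
```

```text
F1 [0.3618 0.2398 0.0431] [0.364  0.2396 0.045 ] [0.3607 0.2382 0.045 ]
F2 [0.3975 0.4316 0.0423] [0.3989 0.432  0.045 ] [0.3962 0.4268 0.045 ]
B1 [0.6124 0.1897 0.0732] [0.6129 0.1907 0.075 ] [0.6113 0.1866 0.075 ]
B2 [0.6509 0.3841 0.0718] [0.6516 0.3851 0.075 ] [0.6484 0.3777 0.075 ]
[0.5056 0.3113 0.0576] [ 0.2521 -0.0488  0.0297] 0.25844470781766776
[ 0.5857 -0.1017  0.024 ] [-0.2291  0.1286  1.5444 -0.      1.4686  1.2317]
[-0.2291  0.0746  1.387  -0.      1.6801  1.2317]
[0.5659 0.0004 0.024 ] [-0.0594  0.0534  1.6242 -0.      1.4639  1.4014]
[-0.0594 -0.0021  1.4655 -0.      1.6782  1.4014]
[0.5593 0.3009 0.025 ] [ 0.4401  0.2337  1.4246 -0.      1.4833 -0.9396]
[ 0.4401  0.1838  1.2668 -0.      1.6911 -0.9396]
[0.452  0.3217 0.025 ] [ 0.5572  0.0231  1.6536 -0.      1.465  -0.8224]
[ 0.5572 -0.0323  1.4935 -0.      1.6803 -0.8224]
[ 0.6463 -0.283   0.071 ] [-0.4609  0.3958  1.146  -0.      1.5998 -0.5709]
[-0.4609  0.3827  0.9502 -0.      1.8088 -0.5709]
[ 0.5533 -0.293   0.071 ] [-0.5413  0.183   1.3992 -0.      1.5594 -0.6513]
[-0.5413  0.1577  1.2145 -0.      1.7694 -0.6513]
can [ 0.6112 -0.4615  0.16  ] [ 0.6177 -0.468   0.16  ]
```

```bash
cat >> h.py <<'E'
TC=np.array([.5056,.3113]);TU=np.array([.2521,-.0488])/.2568;YT=np.arctan2(TU[1],TU[0])
def at(p,z): return [p[0],p[1],z]
def fetch(src,dst):
    _,o,_=ori(at(src,.024),YAW+np.pi/2)
    arm.move_ptp(at(src,.16),o); arm.gripper_to(.054,40)
    arm.move_straight(at(src,.024),velocity=.12); arm.gripper_to(0,40)
    s=arm.sense();print('grip',s['t'],s['finger_gap'],s['finger_force'],s['contact_force'])
    if s['finger_gap']<.02: return False
    arm.move_straight(at(src,.19),velocity=.2)
    s=arm.sense();print('lift',s['finger_gap'],s['contact_force'])
    _,o,_=ori(at(dst,.16),YT+np.pi/2)
    arm.move_ptp(at(dst,.19),o); arm.move_straight(at(dst,.06),velocity=.2);arm.move_straight(at(dst,.0255),velocity=.05)
    s=arm.sense();print('place',s['contact_force'],s['tool_pos'],s['finger_gap'])
    arm.gripper_to(.054); arm.move_straight(at(dst,.19),velocity=.2)
    print(arm.sense()['t']); return True
E
python3 - <<'E'
from h import *
fetch([.5857,-.1017],TC+.055*TU)
save('side','side1')
E
```

```text
grip 5.475 0.027395435856520083 40.000362396240234 [ 0.40995366 -0.41281427  1.21769362]
lift 0.027574440990194557 [ 0.17209695 -0.1783698  -3.35502685]
place [ 0.02175927 -0.08722716 -3.60849969] [0.55970195 0.30091629 0.02556202] 0.02751739077041201
11.5583
```

View pics/side1.png

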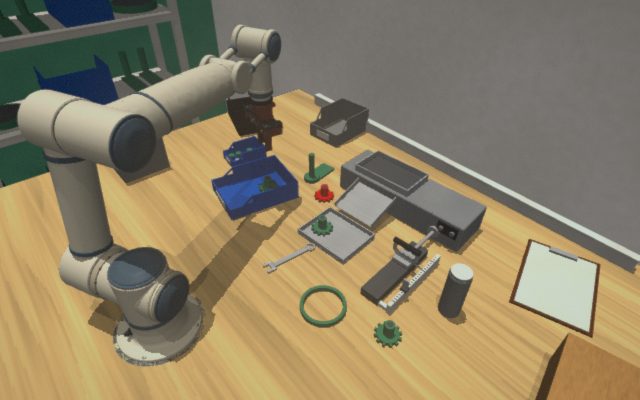

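The side view shows hub_a standing in the tote at (268,185), hub_b still in the tray at (322,226), and nothing else moved. I'll fetch hub_b the same way, then look at the slide from above with the wrist camera.

```bash
python3 - <<'E'
from h import *
fetch([.5659,.0004],TC-.055*TU)
p=np.array([.6463,-.283,.22]); _,o,_=ori(list(p),YAW)
arm.move_ptp(list(p-.06*XF),o)
w=save('wrist','w1');save('scene','scene2');save('side','side2')
d=load('w1');print(ray(d,(320,200)),arm.sense()['t'])
a=np.hstack([cv2.resize(load('scene2')['im'][170:285,350:480],(390,345)),cv2.resize(load('side2')['im'][140:225,200:310],(390,301))[:,:].copy() if 0 else cv2.resize(load('side2')['im'][140:255,200:330],(390,345))])
cv2.imwrite('pics/tote2.png',a)
E
```

```text
grip 15.6583 0.027583480165556666 40.00036954879761 [-0.33831005  0.03231213  2.33420858]
lift 0.02738394225792395 [ 0.42708651  0.2186179  -3.90511845]
place [-0.93967293 -0.31870964 -4.00161605] [0.45171915 0.32181357 0.02559183] 0.0273515294620996
21.7833
(array([ 0.57698038, -0.20878063,  0.38189523]), array([ 0.04045411, -0.2789744 , -0.95944606])) 24.175
```

View pics/w1.png

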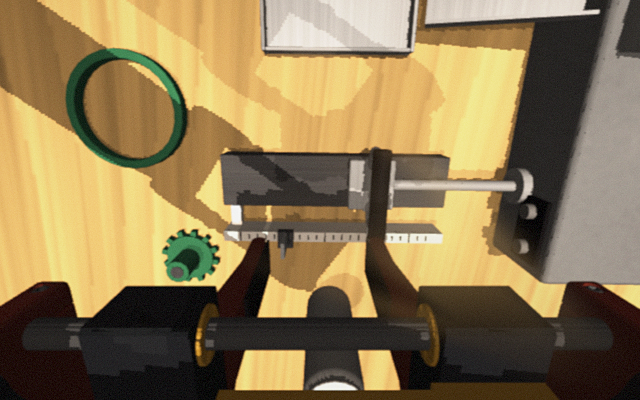

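View pics/tote2.png

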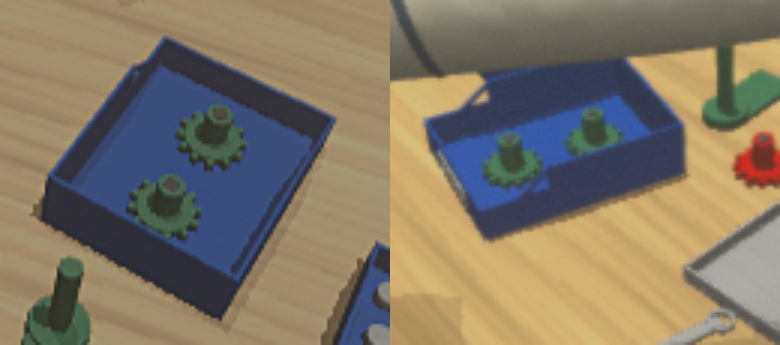

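Both hubs stand on the tote's floor. The wrist view shows the bar at column ~378 (row 190) and the blade and clamp at about (284,240). I'll read the blade's pixels numerically to save a view.

```bash
python3 - <<'E'
from h import *
np.set_printoptions(precision=4,suppress=True,linewidth=200)
d=load('w1');g=d['im'].mean(2).astype(int)
print('cols',list(range(270,300)))
for r in range(222,264,2): print(r,*g[r,270:300])
print('bar')
for r in (155,175,195,210,225): print(r,*g[r,355:400])
for n,uv,z in [('barL',(379,160),.09),('bar',(378,190),.09),('blade',(284,250),.076)]: 
    p=onz(d,uv,z);print(n,p,p@XF,p@YF)
for p in [.56,-.35,.0],[.56,-.35,.076],[.56+.018*.11,-.35-.018,.076]: print(proj(d,p))
E
```

```text
cols [270, 271, 272, 273, 274, 275, 276, 277, 278, 279, 280, 281, 282, 283, 284, 285, 286, 287, 288, 289, 290, 291, 292, 293, 294, 295, 296, 297, 298, 299]
222 101 94 85 77 77 76 77 81 76 81 80 80 82 82 75 79 81 78 82 79 83 78 82 79 81 83 80 74 84 84
224 89 78 80 73 78 74 78 77 79 79 80 75 80 79 76 79 82 77 79 79 80 76 81 81 76 80 78 77 80 75
226 79 75 78 76 74 77 79 76 77 82 84 78 80 78 80 74 82 80 73 79 80 83 79 76 80 83 82 80 79 83
228 79 75 71 75 82 81 76 73 70 70 71 69 71 72 73 69 73 75 72 71 75 73 76 69 74 81 84 80 81 80
230 72 67 73 72 74 73 73 58 39 21 19 23 15 24 23 19 19 25 27 22 21 23 27 53 78 81 81 74 77 75
232 153 146 150 154 145 136 123 85 51 39 35 38 43 49 42 36 25 37 24 29 33 33 36 72 115 129 131 128 124 127
234 154 159 153 133 113 135 142 108 57 44 46 47 43 53 54 55 48 31 30 37 44 46 41 87 137 164 164 162 160 142
236 157 155 152 125 85 115 142 99 55 41 48 45 46 52 57 49 41 35 37 41 46 45 49 89 132 162 163 158 133 87
238 158 155 153 134 107 127 141 107 58 45 49 41 59 53 51 46 40 33 31 38 52 44 45 85 135 161 162 161 138 109
240 150 157 157 152 153 157 147 107 58 38 47 
[... 1697 characters left out ...]
2 116 109 84 74 54 35 34 42 40 39 34 42 41 45 39 46 36 40 37 45 36 46 75 110 136 166 178 135 96 93 94 102 93 97
210 160 107 92 102 104 106 118 102 103 103 85 83 81 68 52 37 22 32 31 40 39 25 36 36 36 37 32 43 39 40 32 64 137 192 194 186 187 187 190 191 187 191 186 183 182
225 91 84 86 84 87 85 85 85 87 87 85 75 64 41 32 34 37 44 38 35 38 38 37 40 39 46 39 34 46 38 49 79 105 104 107 104 105 105 106 106 103 109 103 109 108
barL [ 0.6395 -0.2489  0.09  ] 0.6082849246455007 -0.31758360770838123
bar [ 0.6434 -0.2775  0.09  ] 0.6090495732408856 -0.3464313975230599
blade [ 0.5581 -0.3572  0.076 ] 0.5155413864247897 -0.416287901744366
[[291.8594 219.5388]]
[[286.3323 244.0157]]
[[286.7703 259.4706]]
```

```bash
python3 - <<'E'
from h import *
np.set_printoptions(precision=4,suppress=True,linewidth=200)
d=load('w1')
a=onz(d,(380.1,175),.09);b=onz(d,(376.8,225),.09);print('yaw bar',np.degrees(np.arctan2(b[0]-a[0],a[1]-b[1])))
p=np.array([.6455,-.283,.071])
_,o,_=ori(list(p),YAW)
arm.gripper_to(.05,60); arm.move_ptp(list(p+[0,0,.07]),o); arm.move_straight(list(p),velocity=.1); arm.gripper_to(0,60)
s=arm.sense();print(s['t'],s['finger_gap'],s['finger_force'],s['contact_force'],s['tool_pos'])
if s['finger_gap']>.014:
    arm.move_straight(list(p-.093*XF),velocity=.06)
    arm.pause(.3)
    s=arm.sense();print(s['t'],s['finger_gap'],s['contact_force'],s['contact_force']@XF,s['tool_pos'],s['tool_pos']@XF)
    save('wrist','w3');save('side','side3');save('scene','scene3')
    R=lambda n,x,y,w,h,W,H:cv2.resize(load(n)['im'][y:y+h,x:x+w],(W,H),interpolation=cv2.INTER_CUBIC)
    a=np.hstack([R('side3',360,235,80,70,400,350),R('scene3',195,140,80,70,400,350)])
    cv2.imwrite('pics/fin.png',np.vstack([a,R('w3',120,140,400,125,800,250)]))
E
```

```text
yaw bar 6.064533211344564
26.4333 0.016480720509618435 60.00010907649994 [ 4.8798 -0.6471 -0.3767] [ 0.6464 -0.2829  0.0713]
28.4333 0.016597531738713305 [11.873   2.8924 -3.0033] 12.118721364281487 [ 0.5556 -0.2919  0.0712] 0.5201795219104693
```

View pics/fin.png

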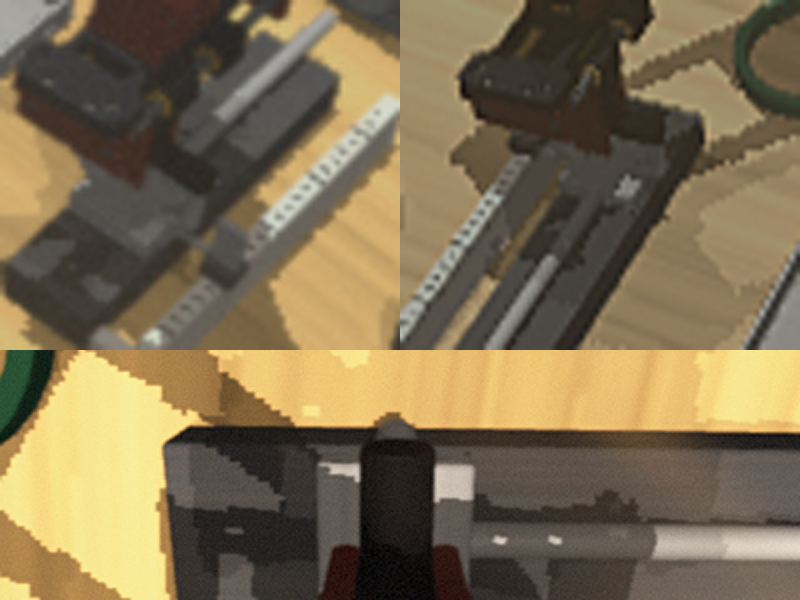

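The side crop shows the pointer leaving the carriage at about (190,237), just short of the blade (215-245, 225-285). The wrist crop shows the bar firmly between the fingers. I'll refine the blade position numerically in the unoccluded start pictures and compare it with the bar in the same picture, so the calibration bias cancels.

```bash
python3 - <<'E'
from h import *
np.set_printoptions(precision=1,suppress=True,linewidth=220)
def P(n,x0,x1,y0,y1):
    g=load(n)['im'].mean(2).astype(int);print(n);print('    ',*[f'{x:3d}' for x in range(x0,x1)])
    for r in range(y0,y1): print(r,':',*[f'{v:3d}' for v in g[r,x0:x1]])
P('side0',398,416,274,292);P('scene0',210,226,157,172);P('side3',394,414,274,292)
# bar-frame predictions: bar centre B, y yaw; travel T
for yaw in (6.2,):
  y=np.radians(yaw);X=np.array([np.cos(y),np.sin(y),0]);Y=np.array([-np.sin(y),np.cos(y),0])
  B=np.array([.6464,-.2829,0])
  for n in('side0','scene0','w1'):
    d=load(n)
    print(n,'barends z.09',proj(d,[B+.045*Y+[0,0,.09],B-.045*Y+[0,0,.09]]).ravel())
    for T in(.092,.096,.1):
      c=B-T*X-.066*Y
      print(T,'blade top in/out',proj(d,[c+.009*Y+[0,0,.076],c-.009*Y+[0,0,.076]]).ravel(),'at z.05',proj(d,[c+.009*Y+[0,0,.05],c-.009*Y+[0,0,.05]]).ravel())
d=load('side3')
for T in (.091,.095): c=B-T*X;print('ptr',T,proj(d,[c-.04*Y+[0,0,.04],c-.06*Y+[0,0,.04]]).ravel())
E
```

```text
side0
     398 399 400 401 402 403 404 405 406 407 408 409 410 411 412 413 414 415
274 :  84  85  82  81  78  66  57  55  54  58  75  88  96  91  96 100  99 115
275 :  82  83  82  79  62  57  54  54  58  76  95 114 137 104  91  97 115 159
276 :  81  84  79  65  57  52  55  60  78  95 114 151 158 145 110 114 156 194
277 :  85  79  67  54  50  57  68  79  95 116 152 160 161 158 160 178 191 178
278 :  79  63  55  52  58  84 121 114 116 152 159 161 164 167 177 198 197 145
279 :  65  55  55  52  58  87 132 149 153 159 162 161 167 176 139 170 196 195
280 :  53  52  56  59  74  82  93 115 152 154 159 164 185 198 189 148 151 186
281 :  54  55  57  76  93  83  81  85 100 124 154 172 196 180 195 198 186 131
282 :  56  57  77 101  95  81  80  77  80  89 114 148 196 171 154 191 153 105
283 :  62  79 111 145 114  83  79  79  79  80  93 143 196 201 187 155 112  97
284 :  87 109 149 150 106  82  78  79  78  80  93 136 153 190 157 112  98 100
285 : 100 118 157 137  89  78  80  78  80  85 112 190 187 153 111  96  99  97
286 : 118 151 141 100  83  79  80  78  79  83 119 186 155 110  98  98  98  97
287
[... 3397 characters left out ...]
408.8 282.4] at z.05 [401.8 285.  407.3 288.5]
scene0 barends z.09 [234.1 185.7 208.5 179.1]
0.092 blade top in/out [219.6 162.  214.8 160.9] at z.05 [221.2 167.5 216.4 166.3]
0.096 blade top in/out [220.2 161.2 215.4 160.1] at z.05 [221.7 166.7 217.  165.5]
0.1 blade top in/out [220.8 160.5 216.  159.3] at z.05 [222.2 165.9 217.5 164.7]
w1 barends z.09 [383.2 148.7 377.3 238.8]
0.092 blade top in/out [287.4 243.7 287.8 259.1] at z.05 [289.5 234.2 289.8 248.7]
0.096 blade top in/out [283.6 243.7 284.1 259.1] at z.05 [286.  234.2 286.3 248.7]
0.1 blade top in/out [279.8 243.7 280.4 259. ] at z.05 [282.4 234.2 282.9 248.7]
ptr 0.091 [398.1 282.1 404.  286. ]
ptr 0.095 [397.3 282.9 403.2 286.8]
```

```bash
python3 - <<'E'
from h import *
y=np.radians(6.2);X=np.array([np.cos(y),np.sin(y),0]);Y=np.array([-np.sin(y),np.cos(y),0]);B=np.array([.6464,-.2829,0])
def prof(n,z,ys,T):
    d=load(n);g=d['im'].astype(np.float32).mean(2)
    out=[]
    for t in T:
        uv=proj(d,[B-t*X+q*Y+[0,0,z] for q in ys]).astype(np.float32)
        out.append(cv2.remap(g,uv[:,:1],uv[:,1:],cv2.INTER_LINEAR).mean())
    return np.array(out)
def show(l,n,z,ys,a,b):
    T=np.arange(a,b,.001);print(l,n,' '.join(f'{t*1e3:.0f}:{v:.0f}' for t,v in zip(T,prof(n,z,ys,T))))
L=np.linspace
for n in('side0','scene0','w1'):
    show('bar',n,.09,L(-.02,.03,15),-.018,.019)
    show('bladein',n,.076,L(-.064,-.059,5),.084,.112)
    show('bladeout',n,.076,L(-.073,-.066,5),.084,.112)
for q in((-.042,-.05),(-.05,-.058)): show('ptr','side0',.04,L(*q,7),-.012,.013)
for q in((-.042,-.05),(-.05,-.056)): show('ptr now','side3',.04,L(*q,7),.078,.108)
E
```

```text
bar side0 -18:138 -17:136 -16:134 -15:131 -14:125 -13:116 -12:105 -11:93 -10:82 -9:72 -8:64 -7:59 -6:56 -5:54 -4:53 -3:52 -2:51 -1:50 0:50 1:49 2:48 3:47 4:47 5:46 6:46 7:47 8:50 9:54 10:61 11:70 12:81 13:93 14:105 15:116 16:125 17:132 18:138
bladein side0 84:126 85:128 86:127 87:126 88:125 89:127 90:128 91:128 92:128 93:130 94:134 95:140 96:144 97:144 98:139 99:131 100:117 101:105 102:95 103:88 104:84 105:83 106:82 107:83 108:85 109:86 110:87 111:90
bladeout side0 84:165 85:166 86:167 87:167 88:168 89:168 90:169 91:169 92:168 93:166 94:164 95:162 96:158 97:152 98:143 99:130 100:117 101:105 102:95 103:88 104:84 105:81 106:80 107:79 108:79 109:79 110:79 111:79
bar scene0 -18:114 -17:116 -16:115 -15:112 -14:108 -13:101 -12:90 -11:76 -10:59 -9:46 -8:38 -7:36 -6:36 -5:38 -4:40 -3:42 -2:43 -1:43 0:44 1:44 2:44 3:44 4:44 5:43 6:44 7:45 8:47 9:50 10:55 11:60 12:67 13:73 14:78 15:82 16:83 17:83 18:82
bladein scene0 84:61 85:60 86:59 87:60 88:61 89:62 90:64 91:68 92:75 93:84 94:92 95:101 96:109 97:116 98:122 99:128 100:133 101:137 102:136 103:135 104:134 105:133 106:132 107:132 108:133 109:13
[... 938 characters left out ...]
0 -7:104 -6:106 -5:106 -4:105 -3:103 -2:101 -1:98 0:96 1:94 2:92 3:91 4:91 5:92 6:94 7:96 8:99 9:100 10:99 11:98 12:97
ptr side0 -12:158 -11:156 -10:154 -9:153 -8:154 -7:155 -6:155 -5:155 -4:153 -3:150 -2:145 -1:139 0:131 1:123 2:116 3:114 4:118 5:126 6:135 7:145 8:153 9:157 10:159 11:160 12:160
ptr now side3 78:77 79:78 80:80 81:81 82:82 83:82 84:83 85:84 86:85 87:86 88:87 89:88 90:89 91:90 92:90 93:89 94:88 95:87 96:87 97:87 98:87 99:87 100:87 101:86 102:85 103:83 104:81 105:79 106:77 107:75
ptr now side3 78:79 79:79 80:79 81:79 82:80 83:81 84:81 85:82 86:82 87:82 88:82 89:82 90:82 91:82 92:80 93:78 94:77 95:75 96:75 97:75 98:76 99:77 100:78 101:79 102:79 103:80 104:81 105:81 106:82 107:84
```

```bash
cat > p.py <<'E'
from h import *
y=np.radians(6.2);X=np.array([np.cos(y),np.sin(y),0]);Y=np.array([-np.sin(y),np.cos(y),0]);B=np.array([.6464,-.2829,0])
def show(l,n,z,ys,a,b):
    d=load(n);g=d['im'].astype(np.float32).mean(2);T=np.arange(a,b,.001);o=[]
    for t in T:
        uv=proj(d,[B-t*X+q*Y+[0,0,z] for q in ys]).astype(np.float32)
        o.append(cv2.remap(g,uv[:,:1],uv[:,1:],cv2.INTER_LINEAR).mean())
    print(l,n,' '.join(f'{t*1e3:.0f}:{v:.0f}' for t,v in zip(T,o)))
def disp(): 
    s=arm.sense();print('travel',(B-s['tool_pos'])@X*1e3,'lat',(s['tool_pos']-B)@Y*1e3,s['t'],s['contact_force'],s['finger_gap']);return (B-s['tool_pos'])@X
E
python3 - <<'E'
from p import *
L=np.linspace
disp()
show('bar','w3',.09,L(.03,.042,8),.075,.107)
show('bar','w1',.09,L(.03,.042,8),-.017,.017)
show('rail end/carriage','w3',.09,L(.015,.025,6),.075,.107)
E
```

```text
travel 91.27677128454722 lat 0.8614851301594091 28.5833 [10.69345624  3.98151167 -2.76406613] 0.017066573732103924
bar w3 75:145 76:151 77:152 78:149 79:148 80:148 81:149 82:158 83:131 84:29 85:29 86:27 87:29 88:30 89:31 90:33 91:33 92:35 93:33 94:32 95:30 96:29 97:27 98:24 99:24 100:20 101:66 102:122 103:113 104:109 105:106 106:109
bar w1 -17:95 -16:93 -15:93 -14:92 -13:96 -12:109 -11:121 -10:125 -9:117 -8:85 -7:52 -6:42 -5:44 -4:45 -3:45 -2:45 -1:45 0:44 1:41 2:41 3:36 4:36 5:34 6:33 7:31 8:28 9:33 10:50 11:62 12:63 13:60 14:64 15:65 16:66
rail end/carriage w3 75:86 76:82 77:67 78:60 79:58 80:57 81:59 82:60 83:52 84:20 85:21 86:23 87:22 88:22 89:22 90:22 91:22 92:20 93:21 94:20 95:18 96:19 97:15 98:13 99:12 100:10 101:21 102:58 103:56 104:54 105:55 106:55
```

The wrist picture puts the bar at the same offset from the TCP before and after the pull, so TCP displacement equals slide travel. All three cameras put the mark at 96.5-97 mm, and the slide is at 91.3 mm, so I'll pull to 96.7.

```bash
python3 - <<'E'
from p import *
c=np.array([.6455,-.283,.071])-.093*XF
t=disp()
for i in range(2):
    c=c-(.0967-disp())*X*1.02
    arm.move_straight(list(c),velocity=.03); arm.pause(.4)
disp(); save('side','side4');save('wrist','w4')
show('bar','w4',.09,np.linspace(.03,.042,8),.08,.112)
for q in((-.05,-.056),): show('ptr','side4',.04,np.linspace(*q,7),.085,.11)
d=load('side4');r=load('side3')
a=d['im'][274:292,394:414].mean(2).astype(int)
for i,row in enumerate(a): print(274+i,*row)
E
```

```text
travel 91.27677128454722 lat 0.8614851301594091 28.5833 [10.69345624  3.98151167 -2.76406613] 0.017066573732103924
travel 91.27677128454722 lat 0.8614851301594091 28.5833 [10.69345624  3.98151167 -2.76406613] 0.017066573732103924
travel 96.66909654707321 lat 0.9251966252524825 29.3167 [11.72052594  2.41763947 -2.37025204] 0.016922420761881704
travel 96.6925395227476 lat 0.8995883014047319 29.9667 [11.66876734  2.76248419 -2.23028401] 0.016882219278816345
bar w4 80:132 81:146 82:147 83:147 84:146 85:155 86:160 87:163 88:159 89:60 90:25 91:29 92:30 93:29 94:30 95:30 96:32 97:34 98:33 99:32 100:31 101:29 102:27 103:26 104:25 105:22 106:30 107:106 108:116 109:108 110:104 111:104
ptr side4 85:81 86:81 87:81 88:82 89:82 90:83 91:83 92:83 93:82 94:81 95:79 96:77 97:75 98:73 99:71 100:71 101:72 102:74 103:77 104:79 105:81 106:82 107:84 108:85 109:87
274 76 73 68 52 45 44 44 49 56 54 51 51 51 56 74 92 108 142 159 164
275 80 84 74 75 65 57 56 54 51 50 49 51 58 76 95 106 143 146 147 157
276 80 79 76 77 77 71 59 52 48 51 52 56 77 93 96 99 107 114 146 156
277 70 73 79 79 77 69 54 48 51 48 57 75 9
[... 261 characters left out ...]
81 77 82 81 89 96 106 120 130 195 201
282 75 78 74 60 51 58 73 93 92 81 78 79 77 81 88 99 122 110 134 193
283 68 75 76 74 69 75 93 97 88 81 81 80 78 78 81 94 120 124 129 148
284 53 60 68 83 92 96 98 94 82 77 78 77 78 79 79 91 95 121 113 108
285 53 53 59 78 84 92 95 85 79 77 79 78 78 78 88 118 117 109 99 97
286 52 55 79 89 93 84 76 67 68 76 77 78 77 78 88 117 111 99 97 97
287 55 66 77 91 93 94 67 57 60 66 72 77 75 76 71 83 96 98 99 97
288 68 77 89 92 91 82 58 54 57 60 62 70 75 74 62 71 95 96 98 97
289 74 81 94 93 92 79 63 56 52 60 58 62 63 63 59 85 96 95 98 97
290 77 77 92 95 94 93 92 72 57 51 54 55 59 59 75 94 96 97 99 101
291 80 80 79 95 100 109 119 111 83 61 50 52 58 74 91 94 97 97 100 116
```

```bash
python3 -c "
from cell import arm
print(arm.sign_off())"
```

```text
the job is handed in; nothing more can be done
None
```

Both hubs stand on the tote floor, and the gripper is still holding the gate slide at 96.7 mm of travel, where I measured the mark (96.5–97 mm). The job is handed in at about 30 s of robot time; the fingers hid pointer and blade at the end, so that alignment rests on measured travel rather than a direct look.

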